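# Close the bench jig on a foam block and lock its jaw through the L-shaped slot

## Robot

A 6-joint arm with a two-finger parallel gripper is mounted at the origin on a cart in front of the work surface, level with it; the furniture and walls round the work are solid. World frame = base frame: x ahead of the robot, y to its left, z up, the work surface at z = 0. Lengths are in m, angles in degrees, forces in N, time in s.
With the tool pointing down it reaches from about 0.4 to 0.825 m from the base axis. Payload 7 kg.
Tool frame: the origin (TCP) lies at the very end of the fingers, on their centre line; the grasp point (between the pads) lies 19 mm behind it; z points along the fingers, y is the line along which they close (so a half turn about z gives the same grasp; the last joint's range is limited). The gripper opens to 88 mm and grips with 3 to 60 N. Pads are 19 mm wide; open, the fingers measure 130 mm over their backs; the gripper's body (78 mm by 193 mm) begins 47 mm behind the grasp point.
Start: joints at [-60.384, 20.546, 0.682, 0, -70.136, -16.507], TCP at [0.153, -0.657, 0.227] pointing down, gripper open.
Joint ranges: [-176.03, 176.03], [-82.01, 121.73], [-58.28, 71.71], [-173.87, 95.51], [-174.79, -0.11], [-173.66, 173.66]. Speed limits (degrees/s): [136.94, 136.94, 172.46, 180, 180, 180].

## Interface

Orientations are given as [roll, pitch, yaw] about the fixed x, y, z axes, in that order (R = Rz(yaw) Ry(pitch) Rx(roll)).
In Python, from bench import bot gives the robot as it stands. The module is installed in compiled form; this text tells all that it offers.
- The arm moves only by the shell command python3 -m jog 'ROWS' [FORCE]. ROWS is JSON, a list of rows, each a list of 7 numbers: the shift along the tool's x, y, z each as a share of 20 mm, from -1 to 1, then the turn, a rotation vector about the tool's x, y, z each as a share of 5 degrees, from -1 to 1, then the opening, from 0 (shut) to 1 (fully open). In form: [[tx, ty, tz, rx, ry, rz, hand], ...]. A call has 1 to 5 rows; each row shifts and turns the commanded pose from where the row before left it, along the tool's axes as they then stand; what a row does not reach is not made up. A row lasts 1/8 s, in which the tool goes at most 62.5 mm and 10.7 degrees, less where a joint would pass 70% of its speed; a pose out of reach is approached as far as the arm can. A call with a number of a shift or a turn outside -1 to 1 is refused whole. A call with a gripper value outside its range is refused whole. The fingers move at their own pace and stop on an object; FORCE is the grip in N (left out, the last holds). Time passes only in rows, so rows that do not move let the fingers close. It gives the time, the measured TCP pose, the force, the opening and the grip force at its end, in the units of the state.
- bot.sense(): the state, without advancing time (a new reading comes with each control period).
- bot.grab_frame(name): name is "scene" or "top"; returns (picture, depth): 420x560x3 uint8, blue, green, red; 420x560 float32, m along the optical axis (not along the pixel's ray), 0 where there is no reading.
- bot.camera_params(name): a dict with "K" (3x3 intrinsics, pixels), "cam_to_world" (4x4, takes a point from camera to world coordinates). Camera axes: x right, y down, z forward; pixel columns grow to the right and rows downward; lengths in m; the calibration is good to about 2 mm. A picture is of the moment at which its call begins. camera_params takes no time and is no camera call.
- bot.hand_in(): hands the job in; it is judged then, once.
Trained networks look in the newest picture that a camera, given by its name, has taken for a name from the list of things; names that differ only in an ending like _2 or _b are one class to them, and where a whole thing is asked for, a point or a joint stands for the part that bears it (a point fixed in the world has none). Each returns a list of dicts, best first, with "confidence" (0 to 1); they miss things now and then, are a little off and sometimes report something else, mostly with a low value. They report only what shows in the picture. A call takes as long as a camera call.
- bot.masks_of(camera, target): "pixels" (420x560 bool, what is visible of it) and "pixel" ([column, row] in pixels, amid what is visible of it).
The state is a dict: "t": time; "qpos": joint angles; "qd": joint speeds; "effort": joint torques, N m; "tcp_pos": TCP position; "ee_rot": TCP orientation; "wrist_force": force on the tool from outside, world axes, zero at the start; "ft_torque": the same for the moment, N m; "grip_width": finger opening in m; "grip_force": force on a finger pad.
Only numpy, scipy, OpenCV 4.12 (cv2) and the standard library are available. Lean on these libraries where they do the work, as an engineer would, in place of code of your own. Each camera call takes 0.05 s, during which the arm holds its last target. There are 200 camera calls.

## Task

Clamp the foam block that stands in the bench jig: push the jig's knob along the long leg of its L-shaped slot, so that the jaw closes and presses the block against the fence, then round the corner and push it to the very end of the short leg, so that the jaw is locked; then move clear. Push with the shut fingers, from outside the knob: do not pinch the knob, do not lift the block, and leave the other things on the bench where they are.

Things in the scene. Friction and masses are not known exactly. Their poses are not given: they have to be found in the camera images.
- jig: clamping jig fixed to the bench: plywood board 100 x 240 x 12 mm (x -50..50, y -110..130 mm); origin on its underside, z up. y: the way the jaw closes; x: the way the short slot leg runs (about away from the robot). An aluminium plate, top 27 mm above the bench, covers x -50..50, y -110..0; its L-shaped slot is 15 mm wide, long leg along y at x = -8 mm, short leg along x at y = -25 mm
- knob_center (a point): centre (half-way up) of the black round knob, 26 mm in diameter, which stands over the slotted plate, its underside 29.5 mm and its top 57 mm above the bench. A 12 mm steel pin under it runs in the slot. The knob does not turn or tip; it moves only along the two legs
- slot_corner (a point): corner of the slot, where the centre lines of its two legs meet, on the top of the plate, 27 mm above the bench; the knob's centre is above this point when it is at the corner
- slot_end (a point): closed end position of the short leg, 28 mm from slot_corner along the jig's +x: the knob's centre is above this point when the jaw is locked; on the top of the plate, 27 mm above the bench
- jaw (a joint): travel of the jaw (and of the knob along the long leg) in m: 0 open, 0.050 closed, when the pin is at the corner. Stiff: about 4 N moves it, up to 7 N over the last few mm while the sprung pad on the jaw is pressed in by the block; it stays where it is left
- knob (a joint): travel of the knob along the short leg in m: 0 on the line of the long leg, 0.028 at the end of the short leg. About 2 to 3 N moves it; it stays where it is left. Free only when the jaw is closed to about 0.048 or more (the pin has about 1.5 mm play in the slot)
- pad: the cork pad, 72 x 31 mm, sprung, on the wooden jaw (jaw 76 mm wide, 9 mm thick, top 50 mm above the bench); its origin coincides with the jig's while the jaw is open; see pad_face
- jig_fence: the wooden fence at the jig's +y end, 90 mm wide, 14 mm thick, top 55 mm above the bench, its face at y = 111 mm of the jig; its origin coincides with the jig's
- foam: the foam block, origin at the centre of its underside; its sides stand about 3 degrees askew to its x and y axes; see foam_center
- pad_face (a point): centre of the cork face of the sprung pad on the jaw, 72 x 31 mm; the pad yields up to 6 mm at 0.7 N per mm and the closed jaw presses it in about 3 mm
- foam_center (a point): centre (half-way up) of the white foam block, 50 x 70 x 50 mm, standing loose on the jig's board between jaw and fence, its 50 mm width along the jaw's travel; light (about 40 g), the jaw pushes and squares it
- pot_ochre: ochre paint pot, 39 mm wide, 40 mm tall, near the slot end of the jig; origin at the centre of its underside
- pot_white: white paint pot, 39 mm wide, 40 mm tall, near the slot end of the jig; origin at the centre of its underside
- sanding_block: cork sanding block, 56 x 96 x 27 mm, lying past the fence end of the jig; origin at the centre of its underside
- water_jar: clear glass jar, 64 mm wide, 82 mm tall, on the right of the bench; origin at the centre of its underside
- pot_green: small open green paint pot, 37 mm wide, 34 mm tall, on the right of the bench; origin at the centre of its underside
- foam_offcut_a: long white foam offcut, 45 x 120 x 30 mm, on the left of the bench; origin at the centre of its underside
- screwdriver: screwdriver with a red handle, 182 mm long, on the left of the bench; origin at the middle of its underside

How it is judged:
By the outcome, as a careful person would: the job done as asked, in the order asked, and still so for the second after the job is handed in, with the robot touching nothing.
It also fails if it takes over 48 s, if anything falls off the work surface, if the arm or the gripper's body presses on something with over 40 N, if the wrist force passes 120 N, or if a joint passes its speed limit or range.

## Working session

There is one attempt and no reset: what is moved stays moved. The work goes in short steps, Python scripts to look and compute and a shell command to move; the robot and the scene stay as the last step left them, time stands still between calls to the robot, and variables do not carry over. Pictures are saved under pics/ and viewed, at most 10 in all, crops included, and the job is handed in when it is done.

```bash
mkdir -p pics; cat > h.py <<'E'
import numpy as np, cv2
from bench import bot
def cloud(name,d):
    P=bot.camera_params(name);K=P["K"];T=np.array(P["cam_to_world"])
    v,u=np.mgrid[:420,:560]
    c=np.stack([(u-K[0][2])/K[0][0]*d,(v-K[1][2])/K[1][1]*d,d],-1)
    return c@T[:3,:3].T+T[:3,3]
E
python3 - <<'E'
from h import *
for n in("top","scene"):
    im,d=bot.grab_frame(n);cv2.imwrite(f"pics/{n}0.png",im);np.savez(f"{n}0.npz",im=im,d=d)
    X=cloud(n,d)
    for t in("jig","knob_center","pad","jig_fence","foam","pot_ochre","pot_white","sanding_block"):
        for r in bot.masks_of(n,t)[:2]:
            m=r["pixels"]&(d>0); p=X[m]
            if len(p): print(n,t,round(r["confidence"],2),np.round(r["pixel"]),len(p),np.median(p,0).round(4),p.min(0).round(3),p.max(0).round(3))
s=bot.sense();print(s["t"],s["tcp_pos"],s["ee_rot"],s["wrist_force"])
E
```

```text
top jig 0.67 [291. 217.] 1552 [ 0.5175 -0.001   0.0247] [ 0.454 -0.104 -0.008] [0.584 0.147 0.068]
top jig_fence 0.58 [253. 222.] 123 [0.4998 0.1271 0.0533] [0.46  0.117 0.001] [0.543 0.145 0.063]
top foam 0.83 [268. 219.] 298 [0.5017 0.0835 0.0613] [0.464 0.055 0.005] [0.552 0.112 0.071]
top pot_ochre 0.22 [287. 216.] 281 [0.519  0.0098 0.0246] [ 0.479 -0.07   0.01 ] [0.558 0.038 0.063]
top pot_white 0.45 [341. 213.] 112 [ 0.5362 -0.1799  0.039 ] [ 0.517 -0.207 -0.006] [ 0.562 -0.161  0.05 ]
top pot_white 0.2 [236. 225.] 433 [0.4898 0.2126 0.0251] [ 0.454  0.165 -0.004] [0.531 0.264 0.036]
top sanding_block 0.65 [234. 226.] 407 [0.4897 0.2149 0.0253] [ 0.456  0.165 -0.003] [0.523 0.271 0.036]
top sanding_block 0.2 [266. 222.] 283 [0.4992 0.0835 0.0614] [0.464 0.055 0.013] [0.54  0.112 0.071]
scene jig 0.6 [275. 213.] 893 [0.4861 0.0286 0.0229] [ 0.447 -0.095 -0.005] [0.576 0.147 0.057]
scene knob_center 0.7 [134. 251.] 245 [0.4566 0.5514 0.016 ] [ 0.444  0.504 -0.004] [0.51  0.599 0.028]
scene pad 0.45 [269. 213.] 56 [0.4974 0.0342 0.0377] [0.469 0.028 0.017] [0.538 0.059 0.061]
scene jig_fence 0.51 [247. 219.] 220 [0.4909 0.1335 0.0329] [ 0.45   0.105 -0.005] [0.618 0.146 0.055]
scene foam 0.56 [257. 212.] 345 [0.4756 0.089  0.0501] [0.451 0.01  0.001] [0.625 0.124 0.067]
scene pot_ochre 0.32 [288. 203.] 39 [ 0.5059 -0.0494  0.0453] [ 0.499 -0.064  0.03 ] [ 0.516 -0.041  0.057]
scene sanding_block 0.59 [225. 229.] 368 [0.4686 0.2213 0.0213] [ 0.443  0.169 -0.006] [0.518 0.269 0.03 ]
0.9 [ 0.15304613 -0.65737784  0.2265379 ] [ 1.79996607e+02 -2.68693074e-04 -1.66893498e+02] [ 0.52379175  0.58411555 -0.47501379]
```

View pics/top0.png

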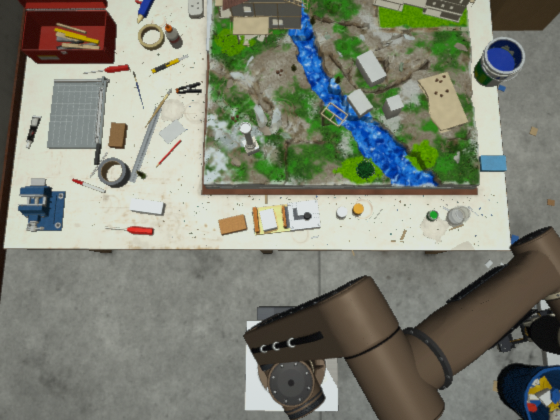

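View pics/scene0.png

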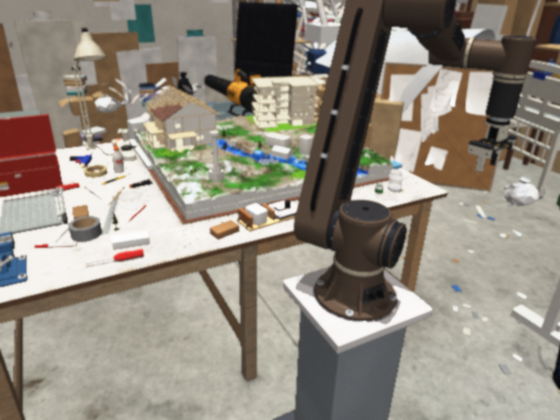

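The top picture shows the jig at about (287,217), with its knob near (307,215), the pots at (341,212) and (358,209), and the terrain's edge at row 190. I'll zoom in and measure the knob and the jig's pose.

```bash
python3 - <<'E'
from h import *
z=np.load("top0.npz");im,d=z["im"],z["d"];X=cloud("top",d)
P=bot.camera_params("top");print(np.array(P["K"]).round(1).tolist(),np.array(P["cam_to_world"]).round(3).tolist())
cv2.imwrite("pics/crop0.png",cv2.resize(im[180:245,215:375],None,fx=5,fy=5,interpolation=cv2.INTER_CUBIC))
g=cv2.cvtColor(im,cv2.COLOR_BGR2GRAY)
np.set_printoptions(linewidth=250)
print("gray");print(g[203:232,284:322])
print("z mm");print((X[203:232:1,284:322,2]*1000).astype(int))
# world limits of terrain edge
for r in range(180,200,2): print(r,X[r,307].round(3),X[r,341].round(3))
E
```

```text
[[430.0, 0.0, 286.4], [0.0, 430.0, 209.6], [0.0, 0.0, 1.0]] [[0.007, -0.984, 0.178, 0.266], [-1.0, -0.003, 0.018, -0.009], [-0.018, -0.178, -0.984, 1.56], [0.0, 0.0, 0.0, 1.0]]
gray
[[220 220 216 ... 218 217 218]
 [203 206 203 ... 217 217 219]
 [170 195 191 ... 217 220 220]
 ...
 [207 203 202 ... 214 221 222]
 [212 211 211 ... 221 221 221]
 [163 150 148 ... 221 220 220]]
z mm
[[ 6 -1 -5 ...  1 -2  5]
 [10  7 10 ...  0 -1  3]
 [21 12 10 ...  1  3  4]
 ...
 [13  7  9 ... -5  3  2]
 [17  9 16 ...  5 -2 -2]
 [10 12  4 ...  4 -6  0]]
180 [ 0.643 -0.054  0.069] [ 0.643 -0.175  0.067]
182 [ 0.637 -0.054  0.063] [ 0.637 -0.176  0.062]
184 [ 0.629 -0.054  0.065] [ 0.63  -0.176  0.062]
186 [ 0.628 -0.055  0.039] [ 0.628 -0.178  0.039]
188 [ 0.625 -0.056  0.02 ] [ 0.627 -0.181  0.011]
190 [ 0.62  -0.056  0.009] [ 0.62  -0.181  0.009]
192 [ 0.614 -0.056 -0.001] [ 0.613 -0.181  0.009]
194 [ 0.606 -0.056  0.001] [ 0.606 -0.181  0.005]
196 [ 0.6   -0.056 -0.006] [ 0.6   -0.182 -0.005]
198 [ 0.59  -0.056  0.005] [ 0.592 -0.182 -0.003]
```

View pics/crop0.png

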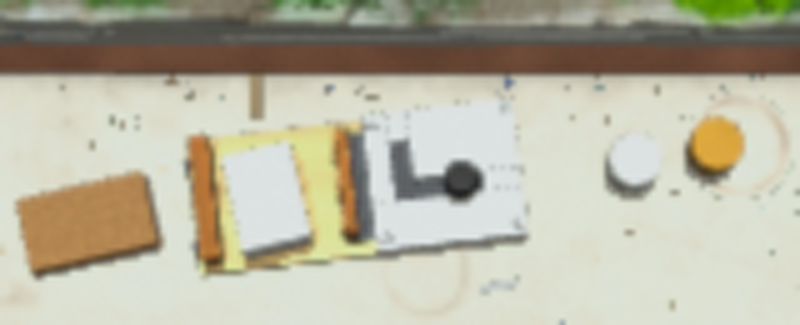

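Crop: the knob is at (462,180), the slot corner about (405,188), the short leg runs up to row 142, and the plate's end corners are at (513,100) and (525,238). I'll fit the jig's pose from these.

```bash
cat >> h.py <<'E'
def ray(u,v,z,name="top"):
    P=bot.camera_params(name);T=np.array(P["cam_to_world"]);K=np.array(P["K"])
    r=T[:3,:3]@np.linalg.inv(K)@[u,v,1]
    return (T[:3,3]+r*(z-T[2,3])/r[2])
def crop2px(x,y): return 215+(x+.5)/5-.5,180+(y+.5)/5-.5
E
python3 - <<'E'
from h import *
from scipy.optimize import least_squares
C=[((513,100),(50,-110,27)),((525,237),(-50,-110,27)),((398,142),(-999,0,0)),((189,137),(45,125,55)),((203,264),(-45,125,55)),((209,135),(45,111,55)),((362,114),(50,0,27)),((378,251),(-50,0,27))]
C=[c for c in C if c[1][0]!=-999]
W=np.array([ray(*crop2px(*p),q[2]/1e3)[:2] for p,q in C]);Q=np.array([q[:2] for p,q in C])/1e3
f=lambda s:(np.c_[np.cos(s[2])*Q[:,0]-np.sin(s[2])*Q[:,1]+s[0],np.sin(s[2])*Q[:,0]+np.cos(s[2])*Q[:,1]+s[1]]-W).ravel()
s=least_squares(f,[.5,0,0],loss="soft_l1",f_scale=.003).x
print(s[:2],np.degrees(s[2]));print((f(s).reshape(-1,2)*1e3).round(1))
R=np.array([[np.cos(s[2]),-np.sin(s[2])],[np.sin(s[2]),np.cos(s[2])]])
print("corner",s[:2]+R@[-.008,-.025],"end",s[:2]+R@[.02,-.025],"knob0",s[:2]+R@[-.008,-.075])
print("knob px",ray(*crop2px(462,180),.057), "jig",R.T@(ray(*crop2px(462,180),.057)[:2]-s[:2]))
print("slot top end jig",R.T@(ray(*crop2px(399,142),.027)[:2]-s[:2]))
print("pots",ray(*crop2px(632,158),.04),ray(*crop2px(717,143),.04))
E
```

```text
[0.51718106 0.01110336] 6.957647541158891
[[ 0.2  0.3]
 [ 1.3 -3.9]
 [ 0.1  0.5]
 [ 1.8  1.3]
 [ 0.3  0.8]
 [-2.5 -0.2]
 [-1.5 -0.2]]
corner [ 0.51226837 -0.01468163] end [ 0.54006217 -0.01128983] knob0 [ 0.51832515 -0.06431342]
knob px [ 0.51593162 -0.05425437  0.057     ] jig [-0.00915739 -0.06472508]
slot top end jig [ 0.02876092 -0.02434734]
pots [ 0.53517426 -0.17647923  0.04      ] [ 0.54630003 -0.23744412  0.04      ]
```

```bash
python3 -m jog '[[-0.87,1,0,0,0,0.62,0],[-0.87,1,0,0,0,0.61,0],[-0.87,1,0,0,0,0,0],[-0.87,1,0,0,0,0,0],[-0.87,1,0,0,0,0,0]]' 20
python3 -m jog '[[-0.87,1,0,0,0,0,0],[-0.87,1,0,0,0,0,0],[-0.87,1,0,0,0,0,0],[-0.87,1,0,0,0,0,0],[-0.87,1,0,0,0,0,0]]'
python3 -m jog '[[-0.87,1,0.5,0,0,0,0],[-0.87,1,0.5,0,0,0,0],[-0.87,1,0.5,0,0,0,0],[-0.87,1,0.5,0,0,0,0],[-0.87,1,0.5,0,0,0,0]]'
```

```text
t: 1.52
tcp_pos: [0.2241, -0.5447, 0.2267]
ee_rot: [-180.0, 0.0, -173.0]
wrist_force: [-0.2, -0.2, 0.5]
grip_width: 0.0432
grip_force: 0.0
t: 2.15
tcp_pos: [0.2984, -0.4349, 0.2268]
ee_rot: [-180.0, 0.0, -173.0]
wrist_force: [-0.7, 0.4, -0.0]
grip_width: 0.0007
grip_force: 0.0
t: 2.78
tcp_pos: [0.3727, -0.3251, 0.1765]
ee_rot: [-180.0, 0.0, -173.0]
wrist_force: [0.0, 0.2, 0.2]
grip_width: 0.0003
grip_force: 0.0
```

```bash
python3 -m jog '[[-0.88,1,0.5,0,0,0,0],[-0.88,1,0.5,0,0,0,0],[-0.88,1,0.5,0,0,0,0],[-0.88,1,0.5,0,0,0,0],[-0.88,1,0.5,0,0,0,0]]'
python3 -m jog '[[-0.88,1,0.6,0,0,0,0],[-0.88,1,0.6,0,0,0,0],[-0.88,1,0.6,0,0,0,0],[-0.88,1,0.6,0,0,0,0],[-0.88,0.8,0.3,0,0,0,0]]'
python3 - <<'E'
from h import *
im,d=bot.grab_frame("top");cv2.imwrite("pics/c1.png",cv2.resize(im[180:245,215:375],None,fx=5,fy=5,interpolation=cv2.INTER_CUBIC))
im,d=bot.grab_frame("scene");cv2.imwrite("pics/s1.png",cv2.resize(im[150:250,200:360],None,fx=5,fy=5,interpolation=cv2.INTER_CUBIC))
E
```

```text
t: 3.4
tcp_pos: [0.448, -0.2151, 0.1265]
ee_rot: [-180.0, 0.0, -173.0]
wrist_force: [1.1, -0.3, 0.3]
grip_width: 0.0005
grip_force: 0.0
t: 4.03
tcp_pos: [0.5235, -0.109, 0.0722]
ee_rot: [-180.0, -0.0, -173.0]
wrist_force: [0.4, -0.8, -0.4]
grip_width: 0.0006
grip_force: 0.0
```

View pics/c1.png

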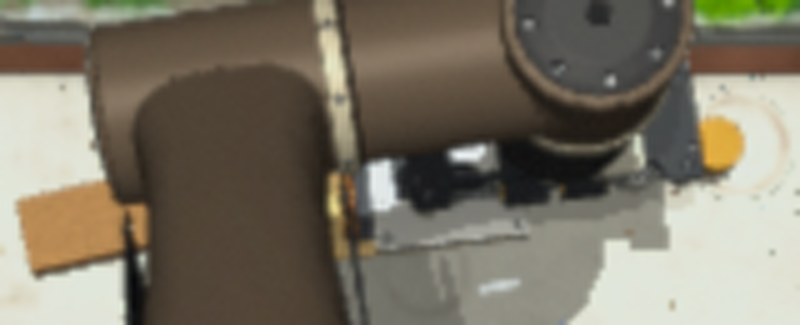

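View pics/s1.png

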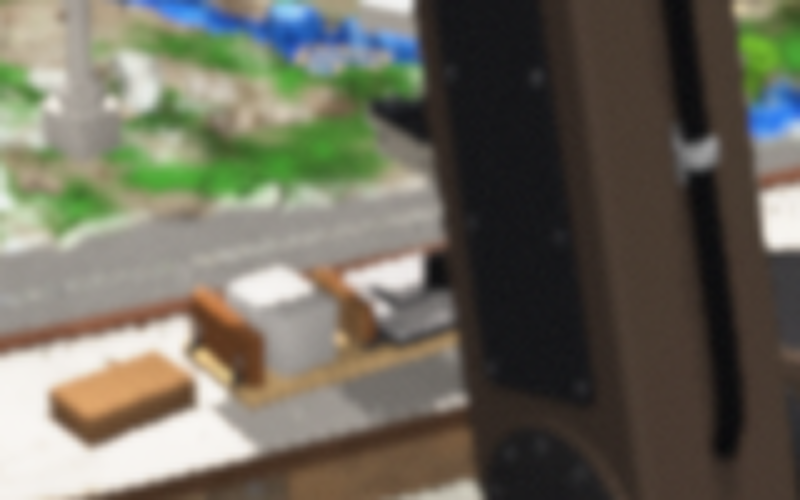

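Both pictures show the hand over the plate's near end, just short of the knob, and the arm hides most of the jig. From here I'll go by force. Next: go down to finger height and advance until contact.

```bash
python3 -m jog '[[0,0,0.9,0,0,0,0],[0,0,0.9,0,0,0,0],[0,0,0,0,0,0,0],[0,0.4,0,0,0,0,0],[0,0.3,0,0,0,0,0]]'
python3 -m jog '[[0,0.25,0,0,0,0,0],[0,0.1,0,0,0,0,0]]'
python3 -m jog '[[0,0.2,0,0,0,0,0],[0,0.1,0,0,0,0,0]]'
```

```text
t: 4.75
tcp_pos: [0.5219, -0.0955, 0.0375]
ee_rot: [180.0, 0.1, -173.0]
wrist_force: [0.0, 1.0, 0.7]
grip_width: 0.0006
grip_force: 0.0
t: 5.0
tcp_pos: [0.5207, -0.0885, 0.0369]
ee_rot: [180.0, 0.0, -173.0]
wrist_force: [-0.2, -0.1, 0.3]
grip_width: 0.0006
grip_force: 0.0
t: 5.25
tcp_pos: [0.5198, -0.0829, 0.0366]
ee_rot: [-180.0, -0.0, -173.0]
wrist_force: [0.1, -3.2, 0.7]
grip_width: 0.0005
grip_force: 1.9
```

```bash
python3 -m jog '[[0,0.25,0,0,0,0,0],[0,0.25,0,0,0,0,0],[0,0.25,0,0,0,0,0],[0,0.25,0,0,0,0,0]]'
python3 -m jog '[[0,0.2,0,0,0,0,0],[0,0.2,0,0,0,0,0],[0,0.2,0,0,0,0,0]]'
```

```text
t: 5.75
tcp_pos: [0.5174, -0.0629, 0.0366]
ee_rot: [-180.0, -0.0, -173.0]
wrist_force: [1.0, -4.9, 0.9]
grip_width: 0.0007
grip_force: 1.9
t: 6.12
tcp_pos: [0.5159, -0.0511, 0.0366]
ee_rot: [-180.0, -0.0, -173.0]
wrist_force: [0.3, -4.1, 0.4]
grip_width: 0.0005
grip_force: 2.0
```

```bash
python3 -m jog '[[0,0.1,0,0,0,0,0],[0,0.1,0,0,0,0,0]]'
python3 -m jog '[[0,0.1,0,0,0,0,0],[0,0,0,0,0,0,0]]'
python3 -m jog '[[0,0.1,0,0,0,0,0],[0,0,0,0,0,0,0]]'
```

```text
t: 6.38
tcp_pos: [0.5155, -0.0472, 0.0366]
ee_rot: [-180.0, -0.0, -173.0]
wrist_force: [0.8, -3.7, 1.1]
grip_width: 0.0006
grip_force: 1.9
t: 6.62
tcp_pos: [0.5153, -0.0452, 0.0366]
ee_rot: [180.0, 0.0, -173.0]
wrist_force: [0.6, -2.1, 1.0]
grip_width: 0.0003
grip_force: 1.2
t: 6.88
tcp_pos: [0.515, -0.0436, 0.0366]
ee_rot: [-180.0, -0.0, -173.0]
wrist_force: [1.5, -5.7, 0.7]
grip_width: 0.0002
grip_force: 2.9
```

```bash
for i in 1 ; do python3 -m jog '[[0,0.1,0,0,0,0,0],[0,0,0,0,0,0,0]]'; python3 -m jog '[[0,0.1,0,0,0,0,0],[0,0,0,0,0,0,0]]';  done | grep -E "t:|tcp|wrist"
```

```text
t: 7.12
tcp_pos: [0.5148, -0.0431, 0.0368]
ee_rot: [-179.9, -0.0, -173.0]
wrist_force: [2.9, -16.9, 2.2]
t: 7.38
tcp_pos: [0.5143, -0.0428, 0.037]
ee_rot: [-179.8, -0.1, -173.0]
wrist_force: [5.1, -28.4, 3.5]
```

The force rose sharply at the stop. The contact offsets agree with a travel that ends at the slot corner. Next: back off and go round to the knob's near side.

```bash
python3 -m jog '[[0,-0.4,0,0,0,0,0],[0.2,-0.2,0,0,0,0,0],[0.8,0,0,0,0,0,0],[0.8,0,0,0,0,0,0],[0,0.6,0,0,0,0,0]]'
python3 -m jog '[[0,0.7,0,0,0,0,0],[0,0.8,0,0,0,0,0],[0,0,0,0,0,0,0]]'
python3 - <<'E'
from h import *
im,d=bot.grab_frame("top");cv2.imwrite("pics/c2.png",cv2.resize(im[180:245,215:375],None,fx=5,fy=5,interpolation=cv2.INTER_CUBIC))
c,s=np.cos(.12143),np.sin(.12143);p=bot.sense()["tcp_pos"][:2]-np.array([.51718,.0111]);print(c*p[0]+s*p[1],-s*p[0]+c*p[1])
E
```

```text
t: 8.0
tcp_pos: [0.4768, -0.0439, 0.0366]
ee_rot: [180.0, -0.0, -173.1]
wrist_force: [0.1, 0.4, -0.1]
grip_width: 0.0004
grip_force: 0.0
t: 8.38
tcp_pos: [0.4754, -0.0124, 0.0367]
ee_rot: [180.0, 0.0, -172.9]
wrist_force: [0.6, -0.2, -0.4]
grip_width: 0.0007
grip_force: 0.0
-0.04443746465117761 -0.01879914879519371
```

View pics/c2.png

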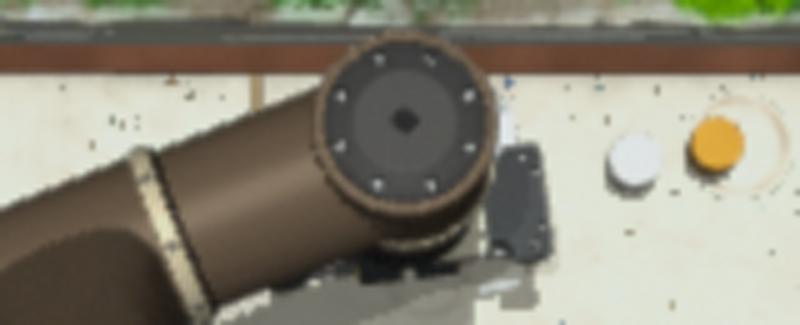

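The jig is hidden by the hand; the pots are undisturbed. I'll centre on the short leg and push along +x.

```bash
python3 -m jog '[[-0.2,-0.3,0,0,0,0,0],[-0.25,0,0,0,0,0,0],[-0.25,0,0,0,0,0,0],[-0.15,0,0,0,0,0,0]]'
python3 -m jog '[[-0.15,0,0,0,0,0,0],[-0.15,0,0,0,0,0,0]]'
```

```text
t: 8.93
tcp_pos: [0.4926, -0.0183, 0.0363]
ee_rot: [-180.0, -0.1, -173.1]
wrist_force: [-1.7, -0.5, 2.0]
grip_width: 0.0005
grip_force: 0.8
t: 9.18
tcp_pos: [0.4985, -0.0173, 0.0364]
ee_rot: [-180.0, -0.0, -173.0]
wrist_force: [-1.1, -0.7, -0.3]
grip_width: 0.0007
grip_force: 0.7
```

```bash
python3 -m jog '[[-0.2,0,0,0,0,0,0],[-0.2,0,0,0,0,0,0],[-0.2,0,0,0,0,0,0],[-0.2,0,0,0,0,0,0]]'
python3 -m jog '[[-0.15,0,0,0,0,0,0],[0,0,0,0,0,0,0]]'; python3 -m jog '[[-0.1,0,0,0,0,0,0],[0,0,0,0,0,0,0]]'
```

```text
t: 9.68
tcp_pos: [0.5149, -0.0152, 0.0365]
ee_rot: [180.0, -0.0, -173.0]
wrist_force: [-0.8, 0.4, -1.3]
grip_width: 0.0006
grip_force: 0.8
t: 9.93
tcp_pos: [0.5181, -0.0147, 0.0366]
ee_rot: [180.0, 0.0, -173.0]
wrist_force: [0.2, 0.4, 0.4]
grip_width: 0.0003
grip_force: 0.2
t: 10.18
tcp_pos: [0.5188, -0.0147, 0.0364]
ee_rot: [-180.0, -0.1, -173.1]
wrist_force: [-4.9, 0.5, 1.8]
grip_width: 0.0006
grip_force: 2.4
```

```bash
python3 -m jog '[[-0.1,0,0,0,0,0,0],[0,0,0,0,0,0,0]]'; python3 -m jog '[[-0.1,0,0,0,0,0,0],[0,0,0,0,0,0,0]]'
```

```text
t: 10.42
tcp_pos: [0.5191, -0.0148, 0.0362]
ee_rot: [-180.0, -0.2, -173.1]
wrist_force: [-9.8, 2.8, 6.7]
grip_width: 0.0005
grip_force: 5.0
t: 10.68
tcp_pos: [0.5194, -0.015, 0.0359]
ee_rot: [-180.0, -0.4, -173.1]
wrist_force: [-14.5, 2.6, 10.8]
grip_width: 0.0005
grip_force: 7.4
```

Hard stop at the slot's end. I'll back off, lift and move away to look.

```bash
python3 -m jog '[[0.3,0,0,0,0,0,0],[0.8,0,0,0,0,0,0],[0.4,0,-0.5,0,0,0,0],[0,0,-1,0,0,0,0],[0,0,-1,0,0,0,0]]'
python3 -m jog '[[0,0,-1,0,0,0,0],[0,0,-1,0,0,0,0],[0,-0.5,-1,0,0,0,0],[0,-1,-1,0,0,0,0],[0,-1,-1,0,0,0,0]]'
python3 -m jog '[[0,-1,0,0,0,0,0],[0,-1,0,0,0,0,0],[0,-1,0,0,0,0,0],[0,-1,0,0,0,0,0],[0,-1,0,0,0,0,0]]' >/dev/null
python3 -m jog '[[0.4,-1,0,0,0,0,0],[0.4,-1,0,0,0,0,0],[0.4,-1,0,0,0,0,0],[0.4,-1,0,0,0,0,0],[0.4,-1,0,0,0,0,0]]' >/dev/null
python3 -m jog '[[0.4,-1,0,0,0,0,0],[0.4,-1,0,0,0,0,0],[0.4,-1,0,0,0,0,0],[0.4,-1,0,0,0,0,0],[0,0,0,0,0,0,0]]'
python3 - <<'E'
from h import *
im,d=bot.grab_frame("top");cv2.imwrite("pics/c3.png",cv2.resize(im[180:245,215:375],None,fx=5,fy=5,interpolation=cv2.INTER_CUBIC))
E
```

```text
t: 11.3
tcp_pos: [0.4938, -0.0177, 0.088]
ee_rot: [180.0, 0.1, -173.0]
wrist_force: [0.5, 0.6, -0.3]
grip_width: 0.0001
grip_force: 0.0
t: 11.92
tcp_pos: [0.4998, -0.0678, 0.1883]
ee_rot: [180.0, 0.1, -173.0]
wrist_force: [0.8, -0.2, 0.1]
grip_width: 0.0004
grip_force: 0.0
t: 13.8
tcp_pos: [0.4619, -0.355, 0.1873]
ee_rot: [-180.0, 0.1, -173.1]
wrist_force: [0.3, 0.7, -0.4]
grip_width: 0.0006
grip_force: 0.0
```

View pics/c3.png

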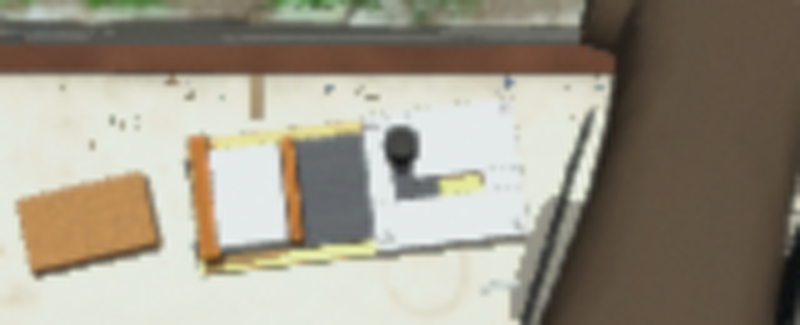

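The block is square between jaw and fence, and the knob, at (401,143), covers the short leg's end. I'll check the knob's position and hand in.

```bash
python3 - <<'E'
from h import *
c,s=np.cos(.12143),np.sin(.12143);p=ray(*crop2px(401,143),.057)[:2]-np.array([.51718,.0111]);k=(c*p[0]+s*p[1],-s*p[0]+c*p[1]);print(k)
if k[0]>.015: print(bot.hand_in())
E
```

```text
(np.float64(0.022381377870079842), np.float64(-0.024991500744150248))
the job is handed in; nothing more can be done
None
```

The foam block is clamped: the final picture shows it square between jaw and fence with the knob at the end of the short leg, and I handed the job in at about 14 s with the arm clear and the other things I could see unmoved; the judge's verdict was not shown.

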